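# Bleed, unlock and unload the capacitor test nest

## Robot

A 7-joint arm with a two-finger parallel gripper is mounted at the origin on the work surface. World frame = base frame: x ahead of the robot, y to its left, z up, the work surface at z = 0. Lengths are in m, angles in rad, forces in N, time in s.
With the tool pointing down it reaches from about 0.35 to 0.9 m from the base axis. Payload 8.1 kg.
Tool frame: the origin (TCP) lies at the very end of the fingers, on their centre line; the grasp point (between the pads) lies arm.hold_point_z behind it (arm.hold_point_z is the distance from the TCP to the grasp point, in m); z points along the fingers, y is the line along which they close (so a half turn about z gives the same grasp; the last joint's range is limited). The gripper opens to 92 mm and grips with 3 to 60 N. Pads are 19 mm wide; open, the fingers measure 130 mm over their backs; the gripper's body (75 mm by 190 mm) begins 47 mm behind the grasp point.
Start: joints at [-1.261, 0.434, 0.025, 1.573, -0.012, 1.134, -0.075], TCP at [0.251, 0.573, 0.227] pointing down, gripper open.
Joint ranges: [-2.62, 2.62], [-0.44, 2.09], [-1.27, 1.32], [0.08, 2.57], [-1.32, 4.46], [0.12, 2], [-2.74, 2.74]. Speed limits (rad/s): [2.22, 2.22, 3.01, 3.01, 3.14, 3.14, 3.14].

## Interface

Orientations are given as a rotation vector (axis times angle).
In Python, from cell import arm, vision, job, cut_out gives the robot as it stands. The module is installed in compiled form; this text tells all that it offers.
- The arm moves only by the tool play_rows, never from a script. Its argument "increments" is text: rows parted by semicolons, each of 5 numbers parted by spaces: the shift along the tool's x, y, z in cm, then the turn about the tool's z in degrees, then the opening, from -1 (shut) to 1 (fully open), so that 0 is half open. A call has 1 to 5 rows; each row shifts and turns the commanded pose from where the row before left it, along the tool's axes as they then stand; what a row does not reach is not made up. A row lasts 1/12 s, in which the tool goes at most 41.7 mm and 7.16 degrees, less where a joint would pass 70% of its speed; a pose out of reach is approached as far as the arm can. A call is refused whole if a number of a shift passes 4.17 or a number of a turn 7.16, either way. A call with a gripper value outside its range is refused whole. The fingers move at their own pace and stop on an object; "grip_force" is the grip in N (left out, the last holds). Time passes only in rows, so rows that do not move let the fingers close. It gives the time, the measured TCP pose, the force, the opening and the grip force at its end, in the units of the state.
- arm.observe(): the state, without advancing time (a new reading comes with each control period).
- vision.get_image(name): name is "side" or "top" or "wrist"; returns a dict with "frame" (480x640x3 uint8, red, green, blue), "z_map" (480x640 float32, m along the optical axis (not along the pixel's ray), 0 where there is no reading), "mtx" (3x3 intrinsics, pixels), "distortion" ([k1, k2, p1, p2, k3] as OpenCV has them; the pictures are not rectified), "cam_to_world" (4x4, takes a point from camera to world coordinates). Camera axes: x right, y up, looking along -z (the intrinsics and any distortion apply to the point x, -y, -z); pixel columns grow to the right and rows downward; lengths in m; the calibration is good to about 2 mm. A picture is of the moment at which its call begins.
- job.sign_off(): hands the job in; it is judged then, once.
Trained networks look in a picture, given as the dict that the camera call returned (one of the last four; its "shot" number tells which), for a name from the list of things; names that differ only in an ending like _2 or _b are one class to them, and where a whole thing is asked for, a point or a joint stands for the part that bears it (a point fixed in the world has none). Each returns a list of dicts, best first, with "confidence" (0 to 1); they miss things now and then, are a little off and sometimes report something else, mostly with a low value. They report only what shows in the picture. A call takes as long as a camera call. They do not tell look-alikes from the thing itself.
- cut_out(query, picture): "mask" (480x640 bool, what is visible of it) and "point" ([row, column] in pixels, amid what is visible of it).
The state is a dict: "clock": time; "joints": joint angles; "dq": joint speeds; "joint_efforts": joint torques, N m; "position": TCP position; "ee_rot": TCP orientation; "force": force on the tool from outside, world axes, zero at the start; "ft_torque": the same for the moment, N m; "width": opening from 0.0 (shut) to 1.0 (fully open); "gripper_force": force on a finger pad.
Only numpy, scipy, OpenCV 4.12 (cv2) and the standard library are available. Lean on these libraries where they do the work, as an engineer would, in place of code of your own. Each camera call takes 0.05 s, during which the arm holds its last target. There are 200 camera calls.

## Task

Make the capacitor test nest safe and empty it: first hold the green bleed button fully down for four seconds and let it go, lift the red pawl clear, pull the toothed contact bar all the way out and stand every blue module upright in the grey tray. Then push the bar fully home, put the pawl back down into the teeth, and with the nest empty hold the green button fully down for another four seconds and let it go. Never press the red stop button, and leave the other things on the bench where they are.

Things in the scene. Friction and masses are not known exactly. Their poses are not given: they have to be found in the camera images.
- nest: fixed test nest. Black bed 140 (x) x 160 mm (y), 4 thick, centred at y = -60, three cells at y = -110, -60, -10; low end fence (y = 16 to 20, 30 high). Guide block 32 mm wide (x), y = 50 to 140, 95 high; dark ears for the pawl's axle at y = 127 reach 117 high. Origin: on the table, on the bar's centre line (x = 0); y is the way the bar is pulled out, z up
- bar (a joint): how far the toothed bar is pulled out along nest +y, m: 0 home (stop), 0.14 fully out (stop; cells free from above). Friction 3 N, stays where left. 14 mm wide, z = 83 to 95 mm, teeth to 102; at home it spans nest y = -115 to 205 mm. Locked while the pawl is down; the pawl drops only into gaps between teeth (one at home, then every 14 mm)
- bar_handle (a point): grip point of the bar's orange upright handle, a block 30 mm (nest x) x 16 mm (nest y), from 83 to 138 mm above the table; the point is on its axis, 122 mm above the table
- pawl (a joint): angle of the red pawl, rad: 0 = down, its tooth between the bar's teeth; 1.3 = fully raised. Clear of the teeth from about 0.25. Stiff hinge (about 0.12 N m): stays at whatever angle it is left
- pawl_pin (a point): grip point on the pawl's red lift pin, a round bar 12 mm in diameter along nest x that sticks out 60 mm from the pawl arm's centre line towards nest -x; the point is on its axis, 37 mm from that centre line (arm 12 mm wide). Moves with the pawl on a circle of 77 mm radius
- pawl_hinge (a point): point on the pawl's hinge axis (the axis is along nest x, 108 mm above the table) abreast of pawl_pin, 77 mm from it; with the pawl down the pin lies level with it, towards nest -y, and lifting swings the pin up and over towards nest +y
- bleed (a joint): travel of the green bleed button, m: 0 = out, 0.008 = fully down; springs back when let go; fully down takes 5 N (starts to move at 1.5 N)
- bleed_top (a point): centre of the green button's top face (36 mm across, 64 mm above the table when out), on a grey control box 75 x 75 x 45 mm
- stop (a joint): travel of the red stop button, m: 0 = out, 0.008 = fully down
- stop_top (a point): centre of the red button's top face, on a box like the green one's; the two boxes may have changed places
- module_a: capacitor module: blue body 64 (x) x 44 (y) x 44 mm high on a heavy metal foot; white grip block on top, 24 (x) x 30 (y) x 30 mm (z = 44 to 74), same axis; about 220 g. Origin: centre of the underside, z up. Starts on the nest's bed, under the bar, axes roughly the nest's. May be absent (two or three are there)
- module_b: capacitor module: blue body 64 (x) x 44 (y) x 44 mm high on a heavy metal foot; white grip block on top, 24 (x) x 30 (y) x 30 mm (z = 44 to 74), same axis; about 220 g. Origin: centre of the underside, z up. Starts on the nest's bed, under the bar, axes roughly the nest's. May be absent (two or three are there)
- module_c: capacitor module: blue body 64 (x) x 44 (y) x 44 mm high on a heavy metal foot; white grip block on top, 24 (x) x 30 (y) x 30 mm (z = 44 to 74), same axis; about 220 g. Origin: centre of the underside, z up. Starts on the nest's bed, under the bar, axes roughly the nest's. May be absent (two or three are there)
- tray: grey open tray, fixed, outside 160 (x) x 250 (y) x 32 mm, walls and floor 5 mm. Origin: centre of its underside, z up
- scanner: bystander: black hand scanner lying on the bench, 190 mm long (y), origin under its middle
- bottle: bystander: clear bottle, 60 mm across, 150 mm high, origin under it
- tape: bystander: yellow tape roll lying flat, 84 mm across, 24 mm high, origin under its centre
- driver: bystander: orange screwdriver, 180 mm long, lying along its x
- jar: bystander: amber jar, 60 mm across, 60 mm high, origin under it
- carton: bystander: carton 90 (x) x 70 (y) x 50 mm, origin under it
Things that resemble listed ones, but are neither listed nor needed, are in the scene too. What is shaped like the module_b but pink is not meant.

How it is judged:
On the way, in this order (a step that is already met when the one before it is completed fails the run):
1. the green bleed button is held down for four seconds (counted from 3.5 s, travel over 5.5 mm) while the bar is home and the pawl is down (value of joint bleed above 0.0055 m and value of joint bar below 0.006 m and value of joint pawl below 0.1 rad), for 3.5 s.
2. the green button is let go (value of joint bleed below 0.002 m), for 0.2 s.
3. the pawl is lifted clear (over 0.3 rad) (value of joint pawl above 0.3 rad), for 0.2 s.
4. the bar is pulled out (over 130 mm) (value of joint bar above 0.13 m), for 0.2 s.
5. every module stands in the tray, let go (x of module_a in the frame of tray between -0.08 and 0.08 m and y of module_a in the frame of tray between -0.125 and 0.125 m and z of each of module_a, module_b, module_c in the frame of tray below 0.02 m and angle between each of module_a, module_b, module_c's own z axis and vertical below 0.2 rad and linear speed of each of module_a, module_b, module_c below 0.03 m/s and contact force between each of module_a, module_b, module_c and the fingers below 0.3 N and x of module_b in the frame of tray between -0.08 and 0.08 m and y of module_b in the frame of tray between -0.125 and 0.125 m and x of module_c in the frame of tray between -0.08 and 0.08 m and y of module_c in the frame of tray between -0.125 and 0.125 m), for 0.3 s.
6. the bar is home (within 6 mm) and the pawl is down in its teeth (under 0.1 rad) (value of joint bar below 0.006 m and value of joint pawl below 0.1 rad), for 0.2 s.
7. the green button is held down for four seconds again (counted from 3.5 s), the nest locked (all of step 6 and value of joint bleed above 0.0055 m), for 3.5 s.
8. the green button is let go (value of joint bleed below 0.002 m), for 0.2 s.
At the end, for the whole second after the job is handed in: every module stands upright (within 0.2 rad) on the tray's floor, inside its walls, at rest and let go; the bar is home (within 6 mm), the pawl is down (under 0.1 rad), and the green button is out (under 2 mm) (all of step 5 and all of step 6 and value of joint bleed below 0.002 m); the robot touches nothing.
It fails at once if the red stop button is pressed (over 3 mm) (value of joint stop above 0.003 m).
It fails at once if a bystander is moved by more than 50 mm (distance of any of scanner, bottle, tape, driver, jar, carton from where it was at the start of the episode above 0.05 m).
Of module_a, module_b, module_c only 2 to 3 are there at a start; the rules pass over those that are not, and their reading is None.
At some moment in a run one of module_a, module_b, module_c may be knocked a few centimetres aside while the robot is not near it.
It also fails if it takes over 210 s, if anything falls off the work surface, if the arm or the gripper's body presses on something with over 40 N, if the wrist force passes 120 N, or if a joint passes its speed limit or range.

## Working session

There is one attempt and no reset: what is moved stays moved. The work goes in short steps, Python scripts to look and compute and a tool call to move; the robot and the scene stay as the last step left them, time stands still between calls to the robot, and variables do not carry over. Pictures are saved under pics/ and viewed, at most 14 in all, crops included, and the job is handed in when it is done.

Besides the shell and the picture viewer there is one more tool, called after "Call:" as name(argument=value, ...) on one line, values as JSON. play_rows: Moves the arm, as the interface text tells. Its arguments: {"type":"object","properties":{"increments":{"type":"string"},"grip_force":{"type":"number"}},"required":["increments"]}

```bash
mkdir -p pics
cat > h.py <<'E'
import numpy as np, cv2
from cell import arm, vision, job, cut_out
from scipy.spatial.transform import Rotation as R
def cloud(p):
    z=p["z_map"]; K=np.array(p["mtx"]); h,w=z.shape
    uv=np.stack(np.meshgrid(np.arange(w),np.arange(h)),-1).reshape(-1,1,2).astype(np.float64)
    n=cv2.undistortPoints(uv,K,np.array(p["distortion"],float)).reshape(h,w,2)
    c=np.stack([n[...,0]*z,-n[...,1]*z,-z,np.ones_like(z)],-1)
    W=c@np.array(p["cam_to_world"]).T
    W=W[...,:3]; W[z<=0]=np.nan
    return W
def save(p,name,crop=None,s=1):
    f=p["frame"][...,::-1]
    if crop: r0,r1,c0,c1=crop; f=f[r0:r1,c0:c1]
    cv2.imwrite("pics/"+name,cv2.resize(f,None,fx=s,fy=s,interpolation=cv2.INTER_CUBIC))
E
python3 - <<'E'
from h import *
o=arm.observe(); print({k:np.round(v,3) for k,v in o.items()}, arm.hold_point_z)
for n in("top","side"):
    p=vision.get_image(n); save(p,n+"0.png"); W=cloud(p)
    np.savez(n+"0.npz",W=W,f=p["frame"])
    for q in("nest","bar","bar_handle","pawl","pawl_pin","bleed","bleed_top","stop","stop_top","module_a","tray","scanner","bottle","tape","driver","jar","carton"):
        for d in cut_out(q,p)[:4]:
            m=d["mask"]; w=W[m]; r,c=map(int,d["point"])
            print(n,q,round(d["confidence"],2),(r,c),m.sum(),np.round(np.nanmedian(w,0),3),np.round(np.nanpercentile(w[:,2],95),3))
E
```

```text
{'clock': np.float64(0.0), 'joints': array([-1.261,  0.435,  0.025,  1.574, -0.012,  1.134, -0.075]), 'dq': array([ 0.001, -0.001, -0.   ,  0.001,  0.   , -0.   , -0.001]), 'joint_efforts': array([ 1.0000e-03, -6.6785e+01,  9.8500e-01, -3.1445e+01, -6.1000e-02,
        4.3000e-02,  0.0000e+00]), 'position': array([0.251, 0.572, 0.226]), 'ee_rot': array([-6.440e-01, -3.075e+00,  3.000e-03]), 'force': array([-0.421, -0.153, -0.65 ]), 'ft_torque': array([-0.013, -0.019,  0.02 ]), 'gripper_force': np.float64(0.0), 'width': np.float64(0.996)} 0.0188
top nest 0.78 (232, 325) 5099 [0.547 0.009 0.006] 0.115
top nest 0.34 (287, 205) 178 [0.419 0.28  0.064] 0.069
top bar 0.63 (230, 311) 877 [0.552 0.039 0.096] 0.138
top pawl 0.81 (232, 292) 343 [0.547 0.084 0.113] 0.118
top pawl 0.58 (230, 309) 810 [0.552 0.044 0.097] 0.139
top pawl_pin 0.65 (228, 294) 295 [0.547 0.081 0.113] 0.118
top bleed 0.67 (289, 206) 190 [0.419 0.28  0.064] 0.069
top bleed_top 0.72 (290, 203) 180 [0.417 0.28  0.064] 0.069
top bleed_top 0.26 (287, 278) 186 [0.418 0.114 0.064] 0.069
top stop 0.74 (290, 277) 194 [0.418 0.1
[... 1649 characters left out ...]
 0.44 (252, 258) 151 [0.412 0.108 0.061] 0.064
side module_a 0.78 (273, 340) 664 [ 0.546 -0.056  0.039] 0.068
side module_a 0.65 (259, 321) 601 [ 0.532 -0.001  0.045] 0.076
side tray 0.92 (356, 414) 9357 [ 0.491 -0.319  0.005] 0.031
side scanner 0.8 (239, 382) 912 [0.749 0.002 0.024] 0.035
side scanner 0.65 (327, 288) 913 [ 0.359 -0.085  0.021] 0.025
side bottle 0.72 (291, 462) 1395 [ 0.661 -0.306  0.078] 0.145
side bottle 0.7 (224, 305) 295 [0.544 0.082 0.109] 0.113
side tape 0.81 (326, 294) 958 [ 0.358 -0.084  0.02 ] 0.025
side driver 0.71 (219, 195) 528 [0.392 0.358 0.041] 0.059
side jar 0.7 (218, 197) 502 [0.392 0.357 0.042] 0.059
side carton 0.55 (213, 336) 940 [0.718 0.142 0.042] 0.049
```

View pics/top0.png

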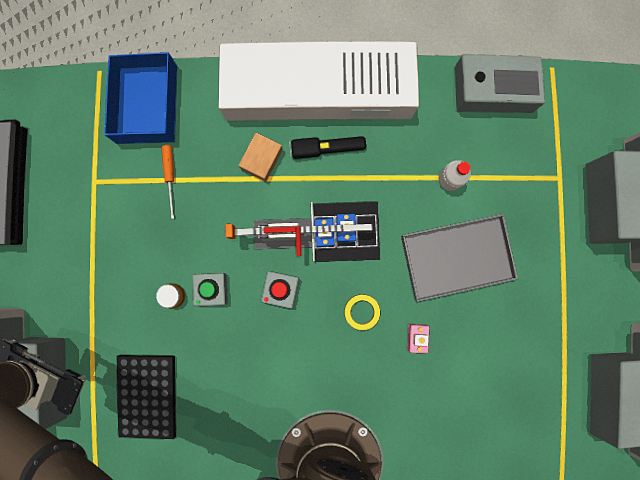

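View pics/side0.png

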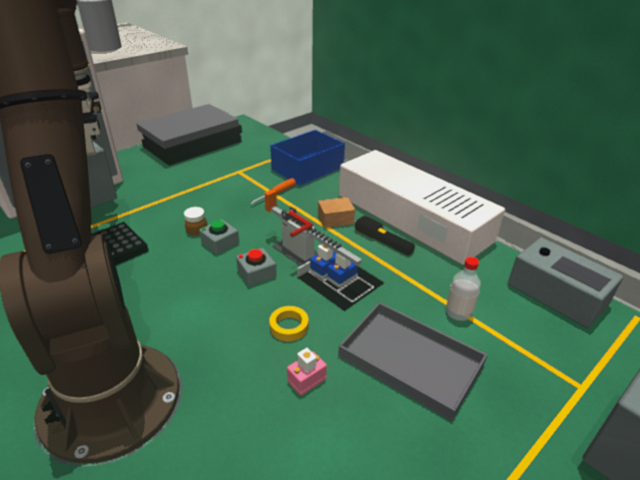

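Top view: green button at (207,290) and red stop at (279,290). The pawl pin is at (298,243), the orange handle at (230,231) and the tray at (459,257). There are two blue modules, at (323,232) and (346,226). The third cell, at (368,230), looks empty. The pink look-alike at (419,339) isn't meant. Next I'll take exact measurements and an enlarged crop.

```bash
cat > m.py <<'E'
from h import *
def hsv(f): return cv2.cvtColor(f,cv2.COLOR_RGB2HSV)
def col(f,lo,hi,s=120,v=60):
    H=hsv(f); h=H[...,0]; 
    k=((h>=lo)&(h<=hi)) if lo<=hi else ((h>=lo)|(h<=hi))
    return k&(H[...,1]>s)&(H[...,2]>v)
def box(W,m,xr,yr,zr):
    k=m&(W[...,0]>xr[0])&(W[...,0]<xr[1])&(W[...,1]>yr[0])&(W[...,1]<yr[1])&(W[...,2]>zr[0])&(W[...,2]<zr[1])
    return W[k]
def rect(P):
    (c,s,a)=cv2.minAreaRect((P[:,:2]*1000).astype(np.float32)); return np.round(c,1),np.round(s,1),round(a,1),len(P)
E
python3 - <<'E'
from m import *
for n in("top","side"):
    d=np.load(n+"0.npz"); W=d["W"]; f=d["f"]; A=np.ones(f.shape[:2],bool)
    print(n)
    print("green",rect(box(W,col(f,50,75,150),(.37,.47),(.2,.33),(.055,.08))))
    print("red",rect(box(W,col(f,170,8),(.37,.47),(.05,.17),(.055,.08))))
    print("handle",rect(box(W,col(f,5,15),(.5,.6),(.15,.3),(.128,.15))))
    b=box(W,A,(.5,.6),(-.09,.0),(.086,.11)); b2=box(W,A,(.5,.6),(.1,.22),(.086,.13)); print("bar",rect(np.vstack([b])),rect(b2))
    r=box(W,col(f,170,8),(.45,.6),(.0,.16),(.1,.13)); print("pawl",rect(r)); r2=r[r[:,0]<.53]; print("pin",rect(r2),np.round(np.percentile(r2[:,2],[50,95]),3))
    for y0,y1 in((-.015,.03),(-.065,-.02),(-.12,-.07)):
        P=box(W,col(f,105,125),(.48,.62),(y0,y1),(.03,.06)); print("blue",len(P)>5 and rect(P))
        P=box(W,hsv(f)[...,1]<60,(.48,.62),(y0,y1),(.062,.078)); print("white",len(P)>5 and rect(P))
    T=box(W,A,(.3,.63),(-.5,-.15),(.022,.04)); print("tray rim",rect(T))
    N=box(W,hsv(f)[...,2]<60,(.4,.7),(-.2,.1),(-.002,.012)); print("bed",rect(N))
p=vision.get_image("top"); save(p,"crop1.png",(190,320,180,400),3.5)
o=arm.observe();print(np.round(R.from_rotvec(o["ee_rot"]).as_matrix(),3))
E
```

```text
top
green (array([414.4, 287.7]), array([33.4, 50.8]), 23.8, 185)
red (array([417.3, 115. ]), array([34.1, 34.5]), 87.3, 194)
handle (array([546.6, 218.3]), array([17.2, 28.6]), 89.9, 103)
bar (array([555.2, -44.7]), array([14.5, 88.4]), 1.7, 266) (array([549.3, 159. ]), array([ 32.5, 118.7]), 1.6, 565)
pawl (array([525.4, 103.4]), array([64.7, 79.7]), 0.3, 322)
pin (array([511. ,  68.2]), array([ 9.1, 35.6]), 89.9, 85) [0.113 0.119]
blue (array([549.7,   9.6]), array([63.8, 41.9]), 3.3, 256)
white (array([542.4,  10.2]), array([27.4,  9.6]), 89.7, 34)
blue (array([560.7, -41.2]), array([42.1, 64.7]), 89.7, 272)
white (array([560.3, -39.8]), array([27.4, 23.2]), 88.9, 32)
blue False
white False
tray rim (array([ 447.6, -301.8]), array([240.7, 287.9]), 11.8, 851)
bed (array([547.5, -67.8]), array([321.8, 175.6]), 74.5, 2050)
side
green (array([414.7, 276.7]), array([34.8, 29.8]), 77.5, 100)
red (array([414.6, 111.8]), array([35.6, 33.4]), 54.4, 133)
handle (array([545.5, 215. ]), array([16.1, 31.4]), 86.0, 62)
bar (array([553.9, -44.9]), array([18.8, 89.8]), 1.1, 231) (array([545.8, 160.5]), array([ 36.9, 120. ]), 3.4, 478)
pawl (array([543.3,  95.7]), array([112.6,  53.7]), 54.9, 207)
pin (array([509.8,  65.9]), array([38.4, 12.4]), 6.4, 56) [0.11  0.113]
blue (array([546.3,   6.4]), array([43.1, 65.1]), 89.1, 213)
white (array([541.9,   5.8]), array([19.1, 34.2]), 24.0, 101)
blue (array([555.8, -43.3]), array([43.5, 61.4]), 89.7, 241)
white (array([549.9, -44.9]), array([16.1, 33. ]), 26.4, 78)
blue False
white False
tray rim (array([ 447.1, -320.1]), array([250.1, 249.9]), 11.9, 1644)
bed (array([548.7, -61.4]), array([309.6, 166.9]), 79.9, 1167)
[[-0.916  0.401  0.   ]
 [ 0.401  0.916  0.   ]
 [ 0.     0.    -1.   ]]
```

View pics/crop1.png

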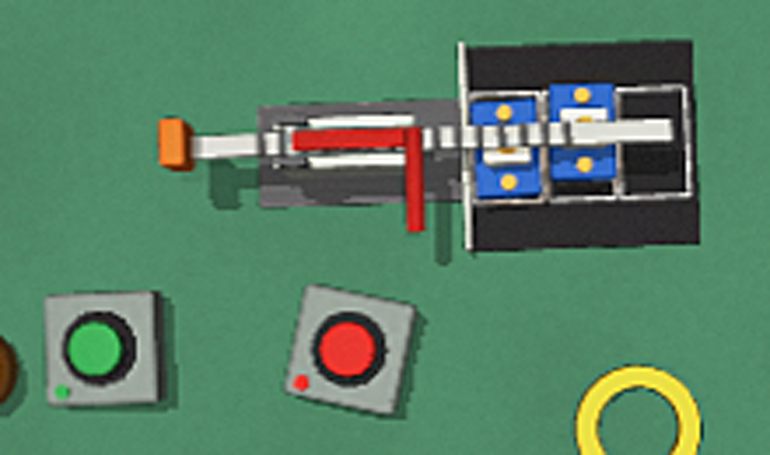

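The crop confirms it: green button at left, red stop in the middle, two blue modules under the bar and the third cell empty. The bar is turned about +2° from world y. Next I'll move above the green button.

Call:
play_rows(increments="-3 -2.28 0 0 -1;-3 -2.28 0 0 -1;-3 -2.28 0 0 -1;-3 -2.28 0 0 -1;-3 -2.28 0 0 -1", grip_force=30)

```text
clock: 2.27
position: [0.343, 0.4063, 0.2268]
ee_rot: [0.644, 3.075, 0.001]
force: [0.9, 0.4, -0.1]
width: 0.689
gripper_force: 0.0
```

Call:
play_rows(increments="-3 -2.28 0 0 -1;-3 -2.28 0 0 -1;-3 -2.28 0 0 -1;-3 -2.28 0 0 -1;0 0 0 -6.4 -1")

```text
clock: 2.68
position: [0.4197, 0.2686, 0.2271]
ee_rot: [0.488, 3.101, -0.004]
force: [-0.7, -0.5, -0.4]
width: 0.318
gripper_force: 0.0
```

Call:
play_rows(increments="0 0 0 -6.4 -1;0 0 0 -6.4 -1;0 0 0 -6.4 -1;0 0 0 0 -1;0 0 0 0 -1")

```text
clock: 3.1
position: [0.4158, 0.2762, 0.2268]
ee_rot: [-0.048, 3.141, 0.0]
force: [1.2, -0.4, -1.0]
width: 0.006
gripper_force: 0.0
```

Run:
```python
from m import *
o=arm.observe(); print(o["position"],np.round(R.from_rotvec(o["ee_rot"]).as_matrix(),3),o["joints"])
p=vision.get_image("wrist"); W=cloud(p); f=p["frame"]; save(p,"wr1.png")
P=box(W,col(f,50,75,150),(.37,.47),(.2,.33),(.058,.08)); print(rect(P),np.median(P[:,2]))
d=np.load("top0.npz");W=d["W"]
from h import *
p=vision.get_image("top"); W=cloud(p); 
m=cut_out("tray",p)[0]["mask"]; P=W[m]; P=P[np.isfinite(P[:,0])&(P[:,2]<.04)]; print("tray",rect(P))
```

```text
[0.41580294 0.2761657  0.22682588] [[-1.   -0.03  0.  ]
 [-0.03  1.    0.  ]
 [-0.    0.   -1.  ]] [-0.74920324  0.22932298  0.06796247  1.87724638 -0.01807603  1.03536317
  0.92734676]
(array([421. , 271.9]), array([30.4, 16.9]), 3.9, 222) 0.06569134761694145
tray (array([ 488.4, -313. ]), array([167.4, 252.9]), 11.4, 6965)
```

View pics/wr1.png

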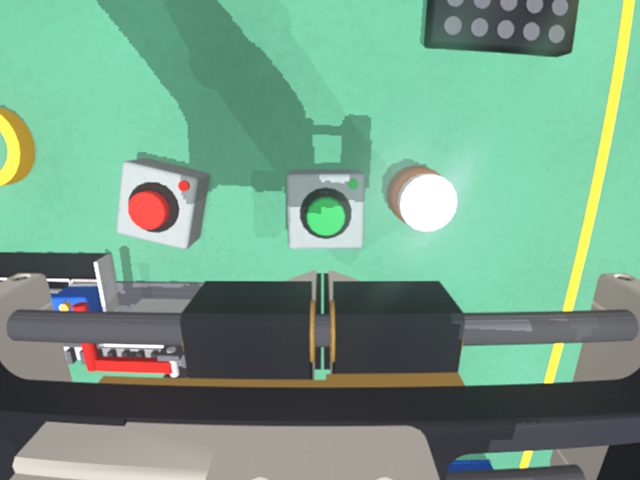

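The wrist view shows the green button centred at (326,214) below the tool. The red one is well off to the side at (150,210). Now I'll press the green button.

Call:
play_rows(increments="0 0 3.5 0 -1;0 0 3.5 0 -1;0 0 3.5 0 -1;0 0 3.5 0 -1;0 0 1.5 0 -1")

```text
clock: 3.67
position: [0.4139, 0.275, 0.0681]
ee_rot: [0.051, -3.138, 0.005]
force: [-0.4, -0.7, 0.7]
width: 0.003
gripper_force: 0.0
```

Call:
play_rows(increments="0 0 0.6 0 -1;0 0 0.5 0 -1;0 0 0.4 0 -1;0 0 0.3 0 -1;0 0 0 0 -1")

```text
clock: 4.08
position: [0.4159, 0.2763, 0.056]
ee_rot: [-0.052, 3.141, 0.001]
force: [-7.6, -5.9, 22.3]
width: 0.001
gripper_force: 10.9
```

Call:
play_rows(increments="0 0 -0.1 0 -1;0 0 0 0 -1;0 0 0 0 -1;0 0 0 0 -1;0 0 0 0 -1")

```text
clock: 4.5
position: [0.4161, 0.2766, 0.0563]
ee_rot: [-0.052, 3.14, 0.002]
force: [-2.2, -2.9, 7.3]
width: 0.005
gripper_force: 3.8
```

Call:
play_rows(increments="0 0 0 0 -1;0 0 0 0 -1;0 0 0 0 -1;0 0 0 0 -1;0 0 0 0 -1")

```text
clock: 4.92
position: [0.4162, 0.2766, 0.0563]
ee_rot: [-0.052, 3.14, 0.002]
force: [-4.1, -2.9, 7.3]
width: 0.006
gripper_force: 3.8
```

Call:
play_rows(increments="0 0 0 0 -1;0 0 0 0 -1;0 0 0 0 -1;0 0 0 0 -1;0 0 0 0 -1")

```text
clock: 5.33
position: [0.4162, 0.2766, 0.0563]
ee_rot: [-0.052, 3.14, 0.002]
force: [-2.9, -1.7, 7.3]
width: 0.008
gripper_force: 3.8
```

Call:
play_rows(increments="0 0 0 0 -1;0 0 0 0 -1;0 0 0 0 -1;0 0 0 0 -1;0 0 0 0 -1")

```text
clock: 5.75
position: [0.4161, 0.2765, 0.0563]
ee_rot: [-0.052, 3.14, 0.002]
force: [-3.4, -2.0, 7.4]
width: 0.006
gripper_force: 3.8
```

Call:
play_rows(increments="0 0 0 0 -1;0 0 0 0 -1;0 0 0 0 -1;0 0 0 0 -1;0 0 0 0 -1")

```text
clock: 6.17
position: [0.4162, 0.2766, 0.0563]
ee_rot: [-0.052, 3.14, 0.002]
force: [-3.0, -2.7, 8.2]
width: 0.003
gripper_force: 3.8
```

Call:
play_rows(increments="0 0 0 0 -1;0 0 0 0 -1;0 0 0 0 -1;0 0 0 0 -1;0 0 0 0 -1")

```text
clock: 6.58
position: [0.4161, 0.2765, 0.0563]
ee_rot: [-0.052, 3.14, 0.002]
force: [-4.3, -2.4, 7.3]
width: 0.003
gripper_force: 3.8
```

Call:
play_rows(increments="0 0 0 0 -1;0 0 0 0 -1;0 0 0 0 -1;0 0 0 0 -1;0 0 0 0 -1")

```text
clock: 7.0
position: [0.4162, 0.2766, 0.0563]
ee_rot: [-0.052, 3.14, 0.002]
force: [-2.8, -1.8, 7.6]
width: 0.004
gripper_force: 3.8
```

Call:
play_rows(increments="0 0 0 0 -1;0 0 0 0 -1;0 0 0 0 -1;0 0 0 0 -1;0 0 0 0 -1")

```text
clock: 7.42
position: [0.4162, 0.2765, 0.0563]
ee_rot: [-0.052, 3.14, 0.002]
force: [-3.6, -2.0, 7.5]
width: 0.006
gripper_force: 3.8
```

Call:
play_rows(increments="0 0 0 0 -1;0 0 0 0 -1;0 0 0 0 -1;0 0 0 0 -1;0 0 0 0 -1")

```text
clock: 7.83
position: [0.4162, 0.2766, 0.0563]
ee_rot: [-0.052, 3.14, 0.002]
force: [-4.1, -3.2, 7.7]
width: 0.004
gripper_force: 3.8
```

Call:
play_rows(increments="0 0 0 0 -1;0 0 0 0 -1;0 0 0 0 -1;0 0 0 0 -1;0 0 0 0 -1")

```text
clock: 8.25
position: [0.4162, 0.2766, 0.0563]
ee_rot: [-0.052, 3.14, 0.002]
force: [-3.9, -2.1, 6.7]
width: 0.001
gripper_force: 3.8
```

Call:
play_rows(increments="0 0 -0.8 0 -1;0 0 -3.4 0 -1;0 0 -3.4 0 -1;0 0 -3.4 0 -1;0 0 -3.4 0 -1")

```text
clock: 8.67
position: [0.4161, 0.2765, 0.202]
ee_rot: [-0.053, 3.139, 0.003]
force: [0.2, 0.8, -0.4]
width: 0.006
gripper_force: 0.0
```

Call:
play_rows(increments="-1.5 -3.55 0 0 0.2;-1.5 -3.55 0 0 0.2;-1.5 -3.55 0 0 0.2;-1.5 -3.55 0 0 0.2;-1.5 -3.55 0 0 0.2")

```text
clock: 9.08
position: [0.498, 0.0999, 0.2006]
ee_rot: [-0.053, 3.138, 0.002]
force: [0.7, 0.1, -0.1]
width: 0.319
gripper_force: 0.0
```

Call:
play_rows(increments="-1.5 -3.55 0 0 0.2;0 0 0 0 0.2;0 0 0 0 0.2;0 0 0 0 0.2;0 0 0 0 0.2")

```text
clock: 9.5
position: [0.5128, 0.068, 0.1994]
ee_rot: [-0.056, 3.14, 0.002]
force: [0.1, -0.2, -0.8]
width: 0.593
gripper_force: 0.0
```

Run:
```python
from m import *
o=arm.observe(); print(o["position"],o["width"])
p=vision.get_image("side"); W=cloud(p); f=p["frame"]; save(p,"s1.png",(150,330,180,420),3)
for n in("wrist","top"):
    p=vision.get_image(n); W=cloud(p); f=p["frame"]
    P=box(W,col(f,170,8),(.45,.535),(.0,.14),(.1,.135)); print(n,len(P)>5 and (rect(P),np.percentile(P[:,2],[5,50,95])))
```

```text
[0.51276387 0.06798809 0.19936883] 0.5929218620093354
wrist ((array([513.7,  67.8]), array([42.6, 10.5]), 1.5, 883), array([0.11246077, 0.11492148, 0.11645694]))
top False
```

View pics/s1.png

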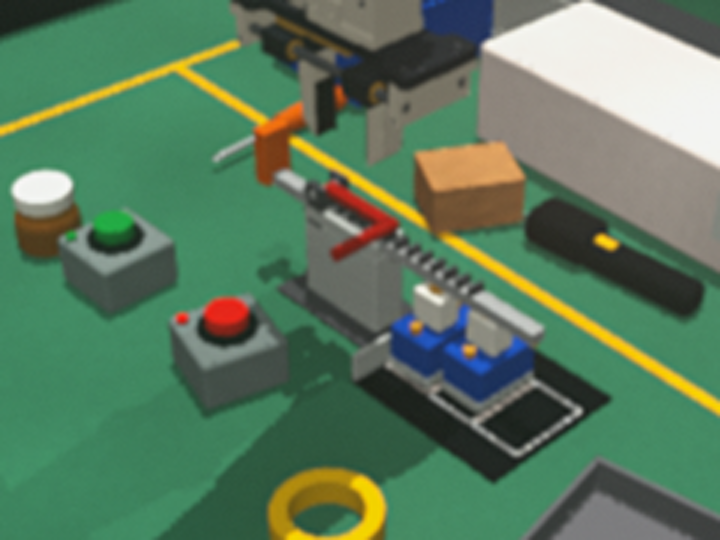

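Call:
play_rows(increments="0 0 3 0 0.2;0 0 3 0 0.2;0 0 3 0 0.2;0 0 1.5 0 0.2;0 0 0.6 0 0.2")

```text
clock: 10.07
position: [0.511, 0.067, 0.0853]
ee_rot: [0.056, -3.137, 0.001]
force: [-0.3, 0.7, 0.3]
width: 0.6
gripper_force: 0.0
```

Call:
play_rows(increments="0 0 0 0 -1;0 0 0 0 -1;0 0 0 0 -1;0 0 0 0 -1;0 0 0 0 -1", grip_force=15)

```text
clock: 10.48
position: [0.5136, 0.0666, 0.0888]
ee_rot: [-0.053, 3.139, 0.001]
force: [-0.9, 0.3, -0.0]
width: 0.284
gripper_force: 0.0
```

Call:
play_rows(increments="0 0 0 0 -1;0 0 0 0 -1;0 0 0 0 -1;0 0 0 0 -1;0 0 0 0 -1")

```text
clock: 10.9
position: [0.5132, 0.0667, 0.088]
ee_rot: [-0.054, 3.141, 0.001]
force: [-0.2, 1.3, 5.0]
width: 0.124
gripper_force: 15.0
```

Gripped at 0.124 × 92 ≈ 11.4 mm, which matches the 12 mm pin. Now I'll lift it along its arc.

Call:
play_rows(increments="0 0.05 -0.6 0 -1;0 0.05 -0.55 0 -1;0 0.12 -0.57 0 -1;0 0.13 -0.56 0 -1;0 0.2 -0.54 0 -1")

```text
clock: 11.32
position: [0.5128, 0.0715, 0.1166]
ee_rot: [-0.053, 3.141, -0.001]
force: [3.2, -0.6, -4.4]
width: 0.125
gripper_force: 15.0
```

Call:
play_rows(increments="0 0.23 -0.53 0 -1;0 0.27 -0.5 0 -1;0 0.3 -0.5 0 -1;0 0 0 0 -1;0 0 0 0 -1")

```text
clock: 11.73
position: [0.5126, 0.0787, 0.1322]
ee_rot: [-0.052, 3.141, -0.002]
force: [-0.6, -6.4, 3.8]
width: 0.127
gripper_force: 15.0
```

Call:
play_rows(increments="0 0 0 0 -0.5;0 0 0 0 -0.5;0 0 0 0 -0.4;0 0 0 0 -0.4;0 0 0 0 -0.4")

```text
clock: 12.15
position: [0.5122, 0.0802, 0.1312]
ee_rot: [0.054, -3.141, -0.0]
force: [0.9, 1.9, -1.2]
width: 0.295
gripper_force: 0.0
```

Call:
play_rows(increments="0 0 -1 0 -0.4;0 0 -2 0 -0.2;0 0 -2 0 -0.2;0 0 0 0 -0.2;0 0 0 0 -0.2")

```text
clock: 12.57
position: [0.5133, 0.0801, 0.1828]
ee_rot: [-0.053, 3.138, 0.001]
force: [-0.0, 0.5, 0.1]
width: 0.401
gripper_force: 0.0
```

Run:
```python
from m import *
o=arm.observe(); print(o["position"],o["width"])
for n in("wrist","side"):
    p=vision.get_image(n); W=cloud(p); f=p["frame"]
    P=box(W,col(f,170,8),(.45,.535),(.0,.16),(.1,.2)); print(n,len(P)>5 and (rect(P),np.percentile(P[:,2],[5,50,95])))
    P=box(W,col(f,3,16),(.5,.6),(.15,.3),(.128,.15)); print("handle",len(P)>5 and rect(P))
```

```text
[0.51328538 0.08014544 0.18278508] 0.40052211223312023
wrist ((array([513.2,  86.5]), array([43.2, 25.1]), 2.2, 1461), array([0.15299345, 0.1559242 , 0.1573194 ]))
handle (array([537.3, 220.2]), array([19.3, 10.3]), 55.2, 223)
side ((array([525.5,  97.1]), array([81.9, 36.9]), 53.6, 68), array([0.14594013, 0.1512493 , 0.15399218]))
handle (array([543.9, 217.8]), array([19.7, 28.9]), 89.0, 60)
```

Call:
play_rows(increments="0 0 -2 0 0.2;-0.9 3.4 0 0 0.2;-0.9 3.4 0 0 0.2;-0.9 3.4 0 0 0.2;-1 3.3 0 0 0.2")

```text
clock: 13.08
position: [0.5444, 0.2176, 0.2005]
ee_rot: [0.053, -3.14, 0.0]
force: [0.5, 0.5, 0.4]
width: 0.6
gripper_force: 0.0
```

Call:
play_rows(increments="0 0 0 0 0.2;0 0 3 0 0.2;0 0 3 0 0.2;0 0 3 0 0.2;0 0 0.6 0 0.2")

```text
clock: 13.5
position: [0.5414, 0.2145, 0.1]
ee_rot: [0.054, -3.133, 0.006]
force: [-0.3, -0.5, -0.3]
width: 0.602
gripper_force: 0.0
```

Call:
play_rows(increments="0 0 0 0 -1;0 0 0 0 -1;0 0 0 0 -1;0 0 0 0 -1;0 0 0 0 -1", grip_force=40)

```text
clock: 13.92
position: [0.5457, 0.2164, 0.1067]
ee_rot: [-0.053, 3.139, 0.002]
force: [-0.7, -0.0, -0.1]
width: 0.286
gripper_force: 0.0
```

Call:
play_rows(increments="0 0 0 0 -1;0 0 0 0 -1;0 0 0 0 -1;0 0 0 0 -1;0 0 0 0 -1")

```text
clock: 14.33
position: [0.5453, 0.2178, 0.1062]
ee_rot: [-0.055, 3.139, 0.004]
force: [-1.2, 4.6, 4.9]
width: 0.169
gripper_force: 40.0
```

Call:
play_rows(increments="0 0.8 0 0 -1;0 2 0 0 -1;0 2 0 0 -1;0 2 0 0 -1;0 2 0 0 -1")

```text
clock: 14.75
position: [0.5428, 0.303, 0.1061]
ee_rot: [-0.05, 3.14, -0.002]
force: [1.0, -6.2, 7.5]
width: 0.167
gripper_force: 40.0
```

Call:
play_rows(increments="0 2 0 0 -1;0 2 0 0 -1;0 0.8 0 0 -1;0 0.4 0 0 -1;0 0 0 0 -1")

```text
clock: 15.17
position: [0.5413, 0.3571, 0.1062]
ee_rot: [-0.054, 3.139, 0.002]
force: [1.3, 3.7, 3.7]
width: 0.17
gripper_force: 40.0
```

Call:
play_rows(increments="0 0 0 0 -0.3;0 0 0 0 0;0 0 0 0 0.1;0 0 0 0 0.1;0 0 -1 0 0.1")

```text
clock: 15.58
position: [0.5388, 0.3548, 0.1135]
ee_rot: [0.053, -3.138, 0.004]
force: [-0.2, -0.2, -0.4]
width: 0.484
gripper_force: 0.0
```

Call:
play_rows(increments="0 0 -3 0 0.1;0 0 -3.5 0 0.1;0 0 -3.5 0 0.1;0 -1.5 -2 0 0.1;0 -3.6 0 0 0.1")

```text
clock: 16.0
position: [0.5425, 0.3112, 0.241]
ee_rot: [-0.064, 3.134, 0.012]
force: [0.8, 0.2, -0.0]
width: 0.551
gripper_force: 0.0
```

Call:
play_rows(increments="0 -3.6 0 0 0.1;0 -3.6 0 0 0.1;0 -3.6 0 0 0.1;0 -3.6 0 0 0.1;0 -3.6 0 0 0.1")

```text
clock: 16.42
position: [0.5476, 0.1232, 0.2361]
ee_rot: [-0.053, 3.141, 0.001]
force: [0.8, -0.1, 0.4]
width: 0.555
gripper_force: 0.0
```

Call:
play_rows(increments="0 -3.6 0 0 0.1;0 -3.6 0 0 0.1;0 -3.6 0 0 0.1;0 -3.4 0 0 0.1;0 0 0 6 0.1")

```text
clock: 16.83
position: [0.5523, -0.0262, 0.2365]
ee_rot: [0.121, 3.138, -0.006]
force: [0.2, -0.1, 0.1]
width: 0.548
gripper_force: 0.0
```

Call:
play_rows(increments="0 0 0 7 0.1;0 0 0 7 0.1;0 0 0 7 0.1;0 0 0 7 0.1;0 0 0 7 0.1")

```text
clock: 17.25
position: [0.5526, -0.017, 0.2359]
ee_rot: [1.059, 2.957, 0.001]
force: [-0.1, 0.1, 0.3]
width: 0.549
gripper_force: 0.0
```

Call:
play_rows(increments="0 0 0 7 0.1;0 0 0 7 0.1;0 0 0 7 0.1;0 0 0 7 0.1;0 0 0 7 0.1")

```text
clock: 17.67
position: [0.5526, -0.0169, 0.2359]
ee_rot: [-1.899, -2.502, -0.001]
force: [0.0, 0.4, -0.7]
width: 0.55
gripper_force: 0.0
```

Call:
play_rows(increments="0 0 0 7 0.1;0 0 0 7 0.1;0 0 0 0 0.1;0 0 0 0 0.1;0 0 0 0 0.1")

```text
clock: 18.08
position: [0.5527, -0.0168, 0.2356]
ee_rot: [2.179, 2.263, 0.001]
force: [-0.6, 0.2, -0.7]
width: 0.55
gripper_force: 0.0
```

```bash
cat > look.py <<'E'
from m import *
import sys
o=arm.observe(); print(o["position"],o["width"],np.round(R.from_rotvec(o["ee_rot"]).as_matrix()[:2,:2],3),np.round(o["joints"],2))
p=vision.get_image("wrist"); W=cloud(p); f=p["frame"]; save(p,sys.argv[1])
for q in cut_out("module_a",p)[:4]:
    P=W[q["mask"]]; b=P[(P[:,2]>.035)&(P[:,2]<.055)]; w=P[(P[:,2]>.066)&(P[:,2]<.09)]
    print(round(q["confidence"],2),q["point"],"blue",len(b)>5 and rect(b),"white",len(w)>5 and (rect(w),np.median(w[:,2])))
p=vision.get_image("top"); W=cloud(p); f=p["frame"]
P=box(W,col(f,3,16),(.5,.6),(.2,.45),(.128,.15)); print("handle",len(P)>5 and rect(P))
E
python3 look.py wr2.png
```

```text
[ 0.55270673 -0.01676418  0.23555664] 0.5496677396873269 [[-0.038  0.999]
 [ 0.999  0.038]] [-0.5   0.33  0.58  1.77 -0.21  1.09  0.19]
0.87 [178.9, 318.6] blue (array([550.2,   9.8]), array([62.6, 44.5]), 3.5, 1849) white ((array([551. ,   9.9]), array([24. , 30.2]), 2.8, 951), np.float64(0.0797026528415758))
0.78 [229.2, 331.3] blue (array([561.7, -41. ]), array([63. , 44.6]), 1.0, 1790) white ((array([562.2, -40.6]), array([23.3, 29.9]), 2.1, 882), np.float64(0.0796486605609611))
0.54 [363.6, 78.1] blue (array([ 275.4, -196.4]), array([10.3, 24.1]), 0.8, 99) white ((array([ 295.8, -201.7]), array([20.9, 12.9]), 88.2, 168), np.float64(0.07535324702731527))
handle (array([543.5, 357. ]), array([29. , 17.1]), 1.8, 105)
```

View pics/wr2.png

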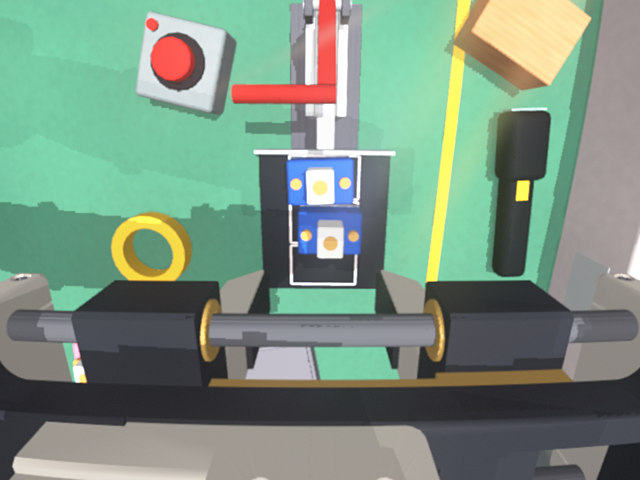

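The wrist view is clear: two blue modules at (320,180) and (330,232), an empty third cell, and the bar drawn out. I'll grasp the one at (330,232) first, at world (0.562, -0.041).

Call:
play_rows(increments="-2.45 0.84 0 0 0.1;0 0 3.5 0 0.1;0 0 3.5 0 0.1;0 0 3.5 0 0.1;0 0 3.5 0 0.1")

```text
clock: 18.65
position: [0.5621, -0.0412, 0.094]
ee_rot: [2.182, 2.26, 0.001]
force: [0.7, 0.9, -0.4]
width: 0.549
gripper_force: 0.0
```

Call:
play_rows(increments="0 0 2 0 0.1;0 0 1.6 0 0.1;0 0 0.7 0 0.1;0 0 0 0 0.1;0 0 0 0 0.1")

```text
clock: 19.07
position: [0.5623, -0.0412, 0.0527]
ee_rot: [2.183, 2.259, 0.0]
force: [0.6, 0.7, -0.4]
width: 0.55
gripper_force: 0.0
```

Call:
play_rows(increments="0 0 0 0 -1;0 0 0 0 -1;0 0 0 0 -1;0 0 0 0 -1;0 0 0 0 -1", grip_force=30)

```text
clock: 19.48
position: [0.5618, -0.0409, 0.0526]
ee_rot: [-2.183, -2.259, -0.0]
force: [-0.5, -0.0, -1.2]
width: 0.256
gripper_force: 29.9
```

Call:
play_rows(increments="0 0 0 0 -1;0 0 -0.5 0 -1;0 0 -2 0 -1;0 0 -3 0 -1;0 0 -3 0 -1")

```text
clock: 19.9
position: [0.561, -0.0411, 0.1376]
ee_rot: [-2.183, -2.257, 0.003]
force: [-0.0, -0.1, -3.0]
width: 0.258
gripper_force: 29.9
```

Run:
```python
from m import *
p=vision.get_image("top"); W=cloud(p); f=p["frame"]
A=np.ones(f.shape[:2],bool)
for lo,hi in((.022,.036),):
    P=box(W,A,(.36,.62),(-.46,-.16),(lo,hi))
    k=cut_out("tray",p)[0]["mask"]; Q=W[k&(W[...,2]<.04)]; print(rect(P),rect(Q))
p=vision.get_image("side"); W=cloud(p); Q=W[cut_out("tray",p)[0]["mask"]&(W[...,2]<.04)]; print(rect(Q))
```

```text
(array([ 489.7, -312.4]), array([162.1, 252.4]), 11.6, 771) (array([ 490.8, -317. ]), array([165.4, 261.8]), 11.8, 7107)
(array([ 503.9, -301.4]), array([198. , 264.8]), 11.1, 9258)
```

Call:
play_rows(increments="0 0 -3 0 -1;-3.58 -0.8 0 0 -1;-3.58 -0.8 0 0 -1;-3.58 -0.8 0 0 -1;-3.58 -0.8 0 0 -1")

```text
clock: 20.52
position: [0.5335, -0.186, 0.1657]
ee_rot: [-2.181, -2.258, 0.002]
force: [0.9, -0.9, -2.7]
width: 0.265
gripper_force: 30.0
```

Call:
play_rows(increments="-3.58 -0.8 0 0 -1;-3.58 -0.8 0 0 -1;-3.58 -0.8 0 0 -1;-3.58 -0.8 0 0 -1;-3.58 -0.8 0 0 -1")

```text
clock: 20.93
position: [0.4996, -0.3663, 0.1652]
ee_rot: [-2.181, -2.257, 0.001]
force: [0.7, -0.9, -2.0]
width: 0.257
gripper_force: 30.0
```

Call:
play_rows(increments="0 0 0 0 -1;0 0 3 0 -1;0 0 3 0 -1;0 0 2.5 0 -1;0 0 0 0 -1")

```text
clock: 21.35
position: [0.4975, -0.3622, 0.0758]
ee_rot: [-2.176, -2.251, 0.003]
force: [-0.1, 1.7, -2.8]
width: 0.258
gripper_force: 30.0
```

Call:
play_rows(increments="0 0 1 0 -1;0 0 0.7 0 -1;0 0 0.3 0 -1;0 0 0 0 -1;0 0 0 0 -1")

```text
clock: 21.77
position: [0.5014, -0.3657, 0.0629]
ee_rot: [2.183, 2.258, 0.0]
force: [0.3, -0.2, -1.9]
width: 0.263
gripper_force: 30.0
```

Call:
play_rows(increments="0 0 0.4 0 -1;0 0 0.3 0 -1;0 0 0 0 -1;0 0 0 0 -0.3;0 0 0 0 -0.2")

```text
clock: 22.18
position: [0.5012, -0.3657, 0.0556]
ee_rot: [2.183, 2.258, 0.0]
force: [0.1, 0.2, -0.4]
width: 0.36
gripper_force: 0.0
```

Call:
play_rows(increments="0 0 0 0 0;0 0 0 0 0.1;0 0 0 0 0.1;0 0 -1 0 0.1;0 0 -3 0 0.1")

```text
clock: 22.6
position: [0.499, -0.3637, 0.0927]
ee_rot: [-2.179, -2.254, 0.002]
force: [0.2, 0.6, -0.2]
width: 0.55
gripper_force: 0.0
```

Call:
play_rows(increments="0 0 -4 0 0.1;0 0 -4 0 0.1;0 0 -4 0 0.1;3.5 0.5 0 0 0.1;3.5 0.5 0 0 0.1")

```text
clock: 23.02
position: [0.509, -0.2979, 0.2191]
ee_rot: [2.184, 2.249, 0.002]
force: [1.3, 1.2, -0.8]
width: 0.549
gripper_force: 0.0
```

Call:
play_rows(increments="3.5 0.5 0 0 0.1;3.5 0.5 0 0 0.1;3.5 0.5 0 0 0.1;3.5 0.5 0 0 0.1;3.5 0.5 0 0 0.1")

```text
clock: 23.43
position: [0.5275, -0.118, 0.2162]
ee_rot: [2.184, 2.258, 0.001]
force: [-0.2, 0.4, -0.6]
width: 0.551
gripper_force: 0.0
```

Call:
play_rows(increments="3.5 0.5 0 0 0.1;3.5 0.6 0 0 0.1;3.5 0.6 0 0 0.1;0 0 0 0 0.1;0 0 0 0 0.1")

```text
clock: 23.85
position: [0.5413, -0.0114, 0.2157]
ee_rot: [-2.178, -2.264, -0.001]
force: [-0.1, -0.9, -0.0]
width: 0.55
gripper_force: 0.0
```

```bash
cat >> look.py <<'E'
for q in cut_out("module_a",p)[:5]:
    P=W[q["mask"]]; print("top",round(q["confidence"],2),q["point"],np.round(np.nanmedian(P,0),3),np.nanpercentile(P[:,2],97))
save(p,"t_"+sys.argv[1])
E
python3 look.py wr3.png
```

```text
[ 0.54125574 -0.01143892  0.21573355] 0.5499966891334181 [[-0.039  0.999]
 [ 0.999  0.039]] [-0.5   0.33  0.56  1.83 -0.2   1.04  0.17]
0.86 [189.8, 333.5] blue (array([550.2,   9.7]), array([62.4, 44.4]), 3.6, 1998) white ((array([551. ,   9.8]), array([23.8, 30.1]), 4.1, 1055), np.float64(0.07974271378518788))
0.6 [368.0, 77.6] blue (array([ 276.3, -196.5]), array([24.2, 11.9]), 83.8, 177) white ((array([ 295.6, -193.2]), array([ 2. , 10.4]), 83.1, 33), np.float64(0.06919849924846161))
handle (array([543.5, 356.9]), array([29.2, 16.1]), 0.5, 106)
top 0.9 [335.9, 417.7] [ 0.304 -0.204  0.046] 0.07709856481304858
```

Call:
play_rows(increments="2.1 1.05 0 0 0.1;0 0 3.5 0 0.1;0 0 3.5 0 0.1;0 0 3.5 0 0.1;0 0 2.5 0 0.1")

```text
clock: 24.47
position: [0.5497, 0.0059, 0.083]
ee_rot: [-2.185, -2.256, 0.003]
force: [0.7, 0.2, 0.4]
width: 0.548
gripper_force: 0.0
```

Call:
play_rows(increments="0 0 1.7 0 0.1;0 0 1 0 0.1;0 0 0.6 0 0.1;0 0 0 0 0.1;0 0 0 0 0.1")

```text
clock: 24.88
position: [0.5514, 0.0069, 0.053]
ee_rot: [2.184, 2.257, 0.001]
force: [-0.5, -0.5, 0.2]
width: 0.552
gripper_force: 0.0
```

Call:
play_rows(increments="0 0 0 0 -1;0 0 0 0 -1;0 0 0 0 -1;0 0 0 0 -1;0 0 0 0 -1", grip_force=30)

```text
clock: 25.3
position: [0.5508, 0.0076, 0.0525]
ee_rot: [-2.183, -2.259, -0.0]
force: [-0.6, 0.4, -0.4]
width: 0.259
gripper_force: 29.7
```

Call:
play_rows(increments="0 0 0 0 -1;0 0 -0.5 0 -1;0 0 -2.5 0 -1;0 0 -4 0 -1;0 0 -4 0 -1")

```text
clock: 25.72
position: [0.5496, 0.0071, 0.1628]
ee_rot: [-2.183, -2.257, 0.005]
force: [1.5, 0.8, -1.8]
width: 0.262
gripper_force: 29.7
```

Call:
play_rows(increments="-3.35 -1.02 0 0 -1;-3.35 -1.02 0 0 -1;-3.35 -1.02 0 0 -1;-3.35 -1.02 0 0 -1;-3.35 -1.02 0 0 -1")

```text
clock: 26.13
position: [0.5048, -0.163, 0.1626]
ee_rot: [2.183, 2.259, 0.0]
force: [1.0, -0.0, -1.6]
width: 0.259
gripper_force: 30.0
```

Call:
play_rows(increments="-3.35 -1.02 0 0 -1;-3.35 -1.02 0 0 -1;-3.35 -1.02 0 0 -1;0 0 0 0 -1;0 0 0 0 -1")

```text
clock: 26.55
position: [0.4771, -0.2657, 0.1625]
ee_rot: [2.189, 2.253, -0.001]
force: [0.5, 0.4, -1.6]
width: 0.261
gripper_force: 30.0
```

Call:
play_rows(increments="0 0 3 0 -1;0 0 3 0 -1;0 0 2.5 0 -1;0 0 1 0 -1;0 0 0 0 -1")

```text
clock: 26.97
position: [0.4774, -0.2611, 0.0652]
ee_rot: [-2.179, -2.257, 0.002]
force: [-0.2, -0.1, -1.3]
width: 0.257
gripper_force: 30.0
```

Call:
play_rows(increments="0 0 0.4 0 -1;0 0 0 0 -1;0 0 0 0 -1;0 0 0 0 -1;0 0 0 0 -1")

```text
clock: 27.38
position: [0.4789, -0.2634, 0.0641]
ee_rot: [2.182, 2.258, 0.001]
force: [-0.7, -1.1, -1.3]
width: 0.261
gripper_force: 30.0
```

Call:
play_rows(increments="0 0 0.5 0 -1;0 0 0.35 0 -1;0 0 0 0 -1;0 0 0 0 -0.3;0 0 0 0 -0.2")

```text
clock: 27.8
position: [0.4784, -0.2633, 0.0547]
ee_rot: [2.184, 2.259, -0.0]
force: [0.0, 0.8, -1.1]
width: 0.353
gripper_force: 0.0
```

Call:
play_rows(increments="0 0 0 0 0;0 0 0 0 0.1;0 0 0 0 0.1;0 0 -1 0 0.1;0 0 -3 0 0.1")

```text
clock: 28.22
position: [0.4763, -0.2619, 0.0927]
ee_rot: [-2.179, -2.255, 0.004]
force: [-0.2, 0.1, -0.2]
width: 0.551
gripper_force: 0.0
```

Call:
play_rows(increments="0 0 -4 0 0.1;0 0 -4 0 0.1;0 0 -4 0 0.1;3.5 0.2 0 0 0.1;3.5 0.2 0 0 0.1")

```text
clock: 28.63
position: [0.4811, -0.1951, 0.2183]
ee_rot: [2.185, 2.249, 0.004]
force: [1.0, 0.5, -0.4]
width: 0.554
gripper_force: 0.0
```

Call:
play_rows(increments="3.5 0.2 0 0 0.1;3.5 0.2 0 0 0.1;3.5 0.2 0 0 0.1;3.5 0.2 0 0 0.1;3.5 0.2 0 0 0.1")

```text
clock: 29.05
position: [0.4837, -0.0164, 0.2157]
ee_rot: [2.184, 2.258, 0.001]
force: [0.2, -0.3, -1.0]
width: 0.553
gripper_force: 0.0
```

Call:
play_rows(increments="0 0 0 0 0.1;0 0 0 0 0.1;0 0 0 0 0.1;0 0 0 -6 0.1;0 0 0 -7 0.1")

```text
clock: 29.47
position: [0.484, -0.0196, 0.2151]
ee_rot: [1.911, 2.492, -0.0]
force: [0.8, -0.5, 0.7]
width: 0.553
gripper_force: 0.0
```

Call:
play_rows(increments="0 0 0 -7 0.1;0 0 0 -7 0.1;0 0 0 -7 0.1;0 0 0 -7 0.1;0 0 0 -7 0.1")

```text
clock: 29.88
position: [0.484, -0.02, 0.2151]
ee_rot: [1.072, 2.953, -0.001]
force: [-0.9, -0.5, 0.0]
width: 0.554
gripper_force: 0.0
```

Call:
play_rows(increments="0 0 0 -7 0.1;0 0 0 -7 0.1;0 0 0 -7 0.1;0 0 0 -7 0.1;0 0 0 -7 0.1")

```text
clock: 30.3
position: [0.484, -0.02, 0.2151]
ee_rot: [0.134, 3.138, -0.001]
force: [-0.1, -0.2, -0.3]
width: 0.551
gripper_force: 0.0
```

Call:
play_rows(increments="0 0 0 -7 0.1;0 0 0 0 0.1;0 0 0 0 0.1;0 0 0 0 0.1;0 0 0 0 0.1")

```text
clock: 30.72
position: [0.484, -0.0184, 0.2148]
ee_rot: [-0.047, 3.141, -0.0]
force: [-0.2, -0.4, -0.0]
width: 0.554
gripper_force: 0.0
```

```bash
python3 look.py wr4.png
python3 - <<'E'
from m import *
p=vision.get_image("side"); W=cloud(p); save(p,"s4.png",(180,420,240,520),2.5)
for q in cut_out("module_a",p)[:5]:
    P=W[q["mask"]]; print(round(q["confidence"],2),q["point"],np.round(np.nanmedian(P,0),3),np.nanpercentile(P[:,2],97))
E
```

```text
[ 0.48401765 -0.01837448  0.21477538] 0.5543356071882075 [[-1.   -0.03]
 [-0.03  1.  ]] [-0.3   0.22  0.27  1.94 -0.07  1.    1.6 ]
0.94 [19.4, 115.6] blue (array([ 320.3, -208.7]), array([28.9, 46.3]), 2.5, 1736) white ((array([ 313.3, -206.1]), array([20.4,  0.7]), 88.0, 11), np.float64(0.06640727982538852))
0.83 [195.7, 75.5] blue (array([ 477.3, -260.2]), array([62.9, 46.2]), 2.1, 2264) white ((array([ 477.7, -259.6]), array([32. , 24.4]), 89.7, 1180), np.float64(0.08023550703321977))
0.59 [215.3, 13.1] blue (array([ 508.9, -343.8]), array([43.8,  4.4]), 1.4, 220) white False
0.2 [145.9, 476.8] blue (array([422.6, 113.1]), array([39.5, 27.3]), 43.4, 13) white ((array([418.3, 113.7]), array([32.9, 31.8]), 23.4, 664), np.float64(0.06651291186889194))
handle (array([543.3, 357. ]), array([28.9, 16. ]), 1.4, 106)
top 0.92 [339.9, 416.3] [ 0.302 -0.203  0.046] 0.07740195375449048
top 0.88 [251.7, 483.1] [ 0.498 -0.357  0.05 ] 0.08208569564479522
top 0.86 [264.1, 438.2] [ 0.476 -0.252  0.049] 0.08124651643980284
0.78 [363.9, 438.1] [ 0.487 -0.373  0.048] 0.0794442236335684
0.69 [339.2, 388.7] [ 0.465 -0.27   0.048] 0.07960714675460809
0.65 [372.3, 304.8] [ 0.289 -0.222  0.043] 0.07465166576080873
```

View pics/s4.png

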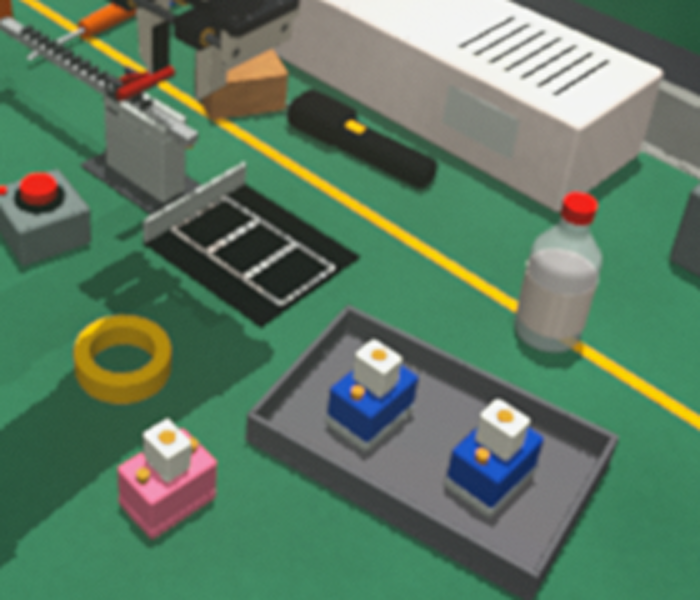

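Side view: both blue modules stand upright in the tray, at about (375,395) and (497,460), and the nest is empty. Next is the handle.

Call:
play_rows(increments="0 0 -2 0 0.1;-0.62 3.4 0 0 0.1;-0.62 3.4 0 0 0.1;-0.62 3.4 0 0 0.1;-0.62 3.4 0 0 0.1")

```text
clock: 31.43
position: [0.5043, 0.1205, 0.235]
ee_rot: [-0.052, 3.141, 0.001]
force: [0.9, 0.2, 0.3]
width: 0.549
gripper_force: 0.0
```

Call:
play_rows(increments="-0.62 3.4 0 0 0.1;-0.62 3.4 0 0 0.1;-0.62 3.4 0 0 0.1;-0.62 3.4 0 0 0.1;-0.62 3.4 0 0 0.1")

```text
clock: 31.85
position: [0.5294, 0.2917, 0.2347]
ee_rot: [0.053, -3.141, 0.0]
force: [0.9, -0.4, 0.1]
width: 0.551
gripper_force: 0.0
```

Call:
play_rows(increments="-0.62 3.4 0 0 0.1;-0.62 3.4 0 0 0.1;0 0 0 0 0.1;0 0 0 0 0.1;0 0 0 0 0.1")

```text
clock: 32.27
position: [0.5395, 0.3577, 0.2343]
ee_rot: [0.053, -3.141, 0.002]
force: [0.3, -0.3, -1.0]
width: 0.557
gripper_force: 0.0
```

Call:
play_rows(increments="0 0 3.5 0 0.1;0 0 3.5 0 0.1;0 0 3.5 0 0.1;0 0 1.8 0 0.1;0 0 0.5 0 0.1")

```text
clock: 32.68
position: [0.538, 0.3549, 0.1033]
ee_rot: [0.05, -3.137, 0.007]
force: [-0.5, -0.4, -0.4]
width: 0.549
gripper_force: 0.0
```

Call:
play_rows(increments="0 0 0 0 -1;0 0 0 0 -1;0 0 0 0 -1;0 0 0 0 -1;0 0 0 0 -1", grip_force=40)

```text
clock: 33.1
position: [0.5402, 0.3587, 0.1082]
ee_rot: [-0.053, 3.139, 0.002]
force: [-0.2, -0.0, 0.0]
width: 0.238
gripper_force: 0.0
```

Call:
play_rows(increments="0 0 0 0 -1;0 0 0 0 -1;0 0 0 0 -1;0 0 0 0 -1;0 0 0 0 -1")

```text
clock: 33.52
position: [0.5401, 0.3577, 0.1078]
ee_rot: [-0.052, 3.14, -0.0]
force: [-1.3, -2.2, 5.8]
width: 0.169
gripper_force: 40.0
```

Call:
play_rows(increments="0 -0.8 0 0 -1;0 -2 0 0 -1;0 -2 0 0 -1;0 -2 0 0 -1;0 -2 0 0 -1")

```text
clock: 33.93
position: [0.5426, 0.2713, 0.1079]
ee_rot: [-0.055, 3.14, 0.004]
force: [-1.8, 4.8, 5.8]
width: 0.173
gripper_force: 40.0
```

Call:
play_rows(increments="0 -2 0 0 -1;0 -2 0 0 -1;0 -0.8 0 0 -1;0 -0.4 0 0 -1;0 0 0 0 -1")

```text
clock: 34.35
position: [0.5442, 0.2178, 0.1078]
ee_rot: [-0.052, 3.141, 0.002]
force: [-3.5, -0.6, 8.5]
width: 0.168
gripper_force: 40.0
```

Call:
play_rows(increments="0 -0.3 0 0 -1;0 -0.2 0 0 -1;0 0 0 0 -1;0 0 0 0 -1;0 0 0 0 -1")

```text
clock: 34.77
position: [0.5442, 0.2177, 0.1079]
ee_rot: [-0.058, 3.14, 0.008]
force: [-1.9, 11.9, 3.8]
width: 0.172
gripper_force: 40.1
```

Call:
play_rows(increments="0 0.2 0 0 -0.4;0 0 0 0 -0.2;0 0 0 0 0.1;0 0 0 0 0.1;0 0 -1 0 0.1")

```text
clock: 35.18
position: [0.5433, 0.2142, 0.1154]
ee_rot: [0.052, -3.138, 0.003]
force: [-0.5, -0.7, -0.2]
width: 0.485
gripper_force: 0.0
```

Call:
play_rows(increments="0 0 -3 0 0.1;0 0 -3 0 0.1;0 0 -3 0 0.1;0.85 -3.2 0 0 0.1;0.85 -3.2 0 0 0.1")

```text
clock: 35.6
position: [0.5307, 0.152, 0.2094]
ee_rot: [-0.058, 3.137, 0.003]
force: [0.7, -2.1, -0.2]
width: 0.549
gripper_force: 0.0
```

Call:
play_rows(increments="0.85 -3.2 0 0 0.1;0.85 -3.2 0 0 0.1;0 0 0 0 0.1;0 0 0 0 0.1;0 0 0 0 0.1")

```text
clock: 36.02
position: [0.515, 0.0864, 0.2074]
ee_rot: [-0.052, 3.14, 0.001]
force: [0.0, 0.6, -0.3]
width: 0.548
gripper_force: 0.0
```

Run:
```python
from m import *
o=arm.observe(); print(o["position"],o["width"],np.round(R.from_rotvec(o["ee_rot"]).as_matrix()[:2,:2],3))
for n in("wrist","side"):
    p=vision.get_image(n); W=cloud(p); f=p["frame"]
    P=box(W,col(f,170,8),(.45,.535),(.0,.16),(.1,.2)); print(n,len(P)>5 and (rect(P),np.percentile(P[:,2],[5,50,95])))
    P=box(W,col(f,3,16),(.5,.6),(.15,.3),(.128,.15)); print("handle",len(P)>5 and rect(P))
```

```text
[0.51499872 0.0864489  0.20741746] 0.5483665713666486 [[-0.999 -0.033]
 [-0.033  0.999]]
wrist ((array([513.5,  79.2]), array([43.2, 11. ]), 1.7, 1186), array([0.15288796, 0.15583932, 0.15735806]))
handle (array([535.1, 216.9]), array([ 6.6, 15.5]), 18.3, 197)
side ((array([526.4,  96.6]), array([79.8, 39.1]), 53.6, 70), array([0.14542408, 0.15121164, 0.15399898]))
handle (array([545.6, 215.1]), array([29.8, 18.4]), 2.9, 60)
```

Call:
play_rows(increments="0.1 -0.65 2 0 0.1;0 0 2.5 0 0.1;0 0 2.1 0 0.1;0 0 1 0 0.1;0 0 0 0 0.1")

```text
clock: 36.53
position: [0.5126, 0.0804, 0.1287]
ee_rot: [0.056, -3.137, 0.001]
force: [-0.6, -0.2, -0.2]
width: 0.555
gripper_force: 0.0
```

Call:
play_rows(increments="0 0 0 0 -1;0 0 0 0 -1;0 0 0 0 -1;0 0 0 0 -1;0 0 0 0 -1", grip_force=15)

```text
clock: 36.95
position: [0.5144, 0.0799, 0.1315]
ee_rot: [-0.053, 3.14, 0.001]
force: [1.1, 0.2, 1.0]
width: 0.236
gripper_force: 0.0
```

Call:
play_rows(increments="0 0 0 0 -1;0 0 0 0 -1;0 0 0 0 -1;0 0 0 0 -1;0 0 0 0 -1")

```text
clock: 37.37
position: [0.5142, 0.0786, 0.131]
ee_rot: [-0.052, 3.141, -0.001]
force: [-0.5, -5.1, 3.5]
width: 0.126
gripper_force: 15.0
```

Call:
play_rows(increments="0 -0.3 0.5 0 -1;0 -0.27 0.5 0 -1;0 -0.23 0.53 0 -1;0 -0.2 0.54 0 -1;0 -0.13 0.56 0 -1")

```text
clock: 37.78
position: [0.5145, 0.0684, 0.104]
ee_rot: [-0.053, 3.141, 0.0]
force: [0.3, -1.3, 3.1]
width: 0.123
gripper_force: 15.0
```

Call:
play_rows(increments="0 -0.12 0.57 0 -1;0 -0.05 0.55 0 -1;0 0 0.5 0 -1;0 0 0.2 0 -1;0 0 0 0 -1")

```text
clock: 38.2
position: [0.5147, 0.0668, 0.0863]
ee_rot: [-0.053, 3.141, 0.0]
force: [-0.5, -1.7, 7.6]
width: 0.123
gripper_force: 15.0
```

Call:
play_rows(increments="0 0 0.2 0 -1;0 0 0.2 0 -1;0 0 0 0 -1;0 0 0 0 -1;0 0 0 0 -1")

```text
clock: 38.62
position: [0.5153, 0.0668, 0.0833]
ee_rot: [-0.053, 3.139, 0.001]
force: [-1.3, -2.7, 16.9]
width: 0.123
gripper_force: 15.0
```

Call:
play_rows(increments="0 0 0 0 -0.4;0 0 0 0 -0.2;0 0 0 0 0.1;0 0 0 0 0.1;0 0 -1 0 0.1")

```text
clock: 39.03
position: [0.513, 0.0667, 0.0908]
ee_rot: [0.054, -3.138, 0.001]
force: [0.0, 0.3, -0.7]
width: 0.437
gripper_force: 0.0
```

Call:
play_rows(increments="0 0 -3.5 0 0.1;0 0 -3.5 0 0.1;0 0 -3.5 0 0.1;1.52 3.48 0 0 -1;1.52 3.48 0 0 -1")

```text
clock: 39.45
position: [0.4835, 0.1346, 0.2003]
ee_rot: [-0.045, 3.136, 0.002]
force: [0.5, 1.5, -0.4]
width: 0.451
gripper_force: 0.0
```

Call:
play_rows(increments="1.52 3.48 0 0 -1;1.52 3.48 0 0 -1;1.52 3.48 0 0 -1;1.52 3.48 0 0 -1;0 0 0 0 -1")

```text
clock: 39.87
position: [0.412, 0.28, 0.1979]
ee_rot: [0.069, -3.14, -0.006]
force: [0.0, 0.8, -0.1]
width: 0.09
gripper_force: 0.0
```

Call:
play_rows(increments="0 0 0 0 -1;0 0 0 0 -1;0 0 0 0 -1;0 0 0 0 -1;0 0 0 0 -1")

```text
clock: 40.28
position: [0.4168, 0.2712, 0.1973]
ee_rot: [-0.05, 3.141, -0.0]
force: [-0.2, 0.9, -0.4]
width: 0.005
gripper_force: 0.0
```

Run:
```python
from m import *
o=arm.observe(); print(o["position"],o["width"])
for n in("top","side"):
    p=vision.get_image(n); W=cloud(p); f=p["frame"]
    P=box(W,col(f,170,8),(.45,.53),(.0,.16),(.09,.2)); print(n,len(P)>5 and (rect(P),np.percentile(P[:,2],[5,50,95])))
    P=box(W,col(f,3,16),(.5,.6),(.15,.3),(.128,.15)); print("handle",len(P)>5 and rect(P))
    P=box(W,col(f,105,125),(.38,.6),(-.45,-.16),(.03,.06)); print("blue",len(P))
    save(p,n+"5.png",(150,330,180,500) if n=="top" else (180,420,180,500),2.4)
```

```text
[0.41677771 0.271206   0.19732825] 0.00535596654626774
top ((array([511. ,  68.1]), array([ 9.2, 35.7]), 89.6, 84), array([0.10807415, 0.11242391, 0.1187348 ]))
handle (array([547. , 217.5]), array([29.5, 16.6]), 7.4, 101)
blue 639
side ((array([510.2,  65.4]), array([39.6, 12.3]), 0.1, 60), array([0.10578506, 0.11019736, 0.11212952]))
handle (array([544.5, 215.9]), array([16.4, 31.8]), 88.0, 59)
blue 835
```

View pics/side5.png

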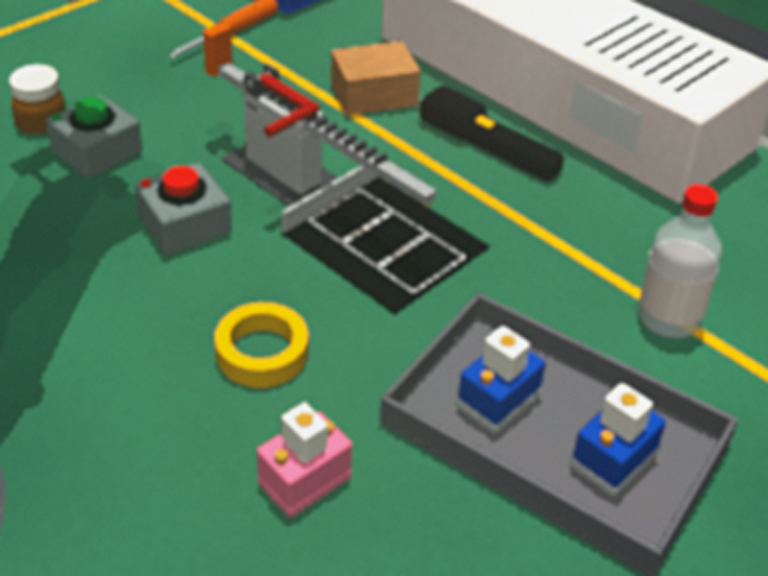

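Side view: the bar is home, the pawl is down at (290,105), the nest is empty and both modules stand in the tray. Second press of the green button.

Call:
play_rows(increments="0 0.5 0 0 -1;0 0 3.5 0 -1;0 0 3.5 0 -1;0 0 3.5 0 -1;0 0 1.8 0 -1")

```text
clock: 40.8
position: [0.4146, 0.2765, 0.0711]
ee_rot: [0.053, -3.138, 0.003]
force: [0.1, 0.2, -0.8]
width: 0.008
gripper_force: 0.0
```

Call:
play_rows(increments="0 0 0.7 0 -1;0 0 0.5 0 -1;0 0 0.4 0 -1;0 0 0.3 0 -1;0 0 0 0 -1")

```text
clock: 41.22
position: [0.4161, 0.2775, 0.0564]
ee_rot: [-0.053, 3.141, 0.001]
force: [-3.2, -2.3, 5.0]
width: -0.001
gripper_force: 2.4
```

Call:
play_rows(increments="0 0 0 0 -1;0 0 0 0 -1;0 0 0 0 -1;0 0 0 0 -1;0 0 0 0 -1")

```text
clock: 41.63
position: [0.4162, 0.2775, 0.0563]
ee_rot: [-0.053, 3.14, 0.001]
force: [-4.7, -2.6, 8.2]
width: 0.006
gripper_force: 4.1
```

Call:
play_rows(increments="0 0 0 0 -1;0 0 0 0 -1;0 0 0 0 -1;0 0 0 0 -1;0 0 0 0 -1")

```text
clock: 42.05
position: [0.4162, 0.2775, 0.0563]
ee_rot: [-0.053, 3.14, 0.001]
force: [-5.3, -2.1, 8.5]
width: 0.003
gripper_force: 4.1
```

Call:
play_rows(increments="0 0 0 0 -1;0 0 0 0 -1;0 0 0 0 -1;0 0 0 0 -1;0 0 0 0 -1")

```text
clock: 42.47
position: [0.4162, 0.2776, 0.0563]
ee_rot: [-0.053, 3.14, 0.001]
force: [-3.6, -2.6, 8.6]
width: 0.006
gripper_force: 4.1
```

Call:
play_rows(increments="0 0 0 0 -1;0 0 0 0 -1;0 0 0 0 -1;0 0 0 0 -1;0 0 0 0 -1")

```text
clock: 42.88
position: [0.4162, 0.2776, 0.0563]
ee_rot: [-0.053, 3.14, 0.001]
force: [-3.7, -2.9, 7.3]
width: 0.004
gripper_force: 4.1
```

Call:
play_rows(increments="0 0 0 0 -1;0 0 0 0 -1;0 0 0 0 -1;0 0 0 0 -1;0 0 0 0 -1")

```text
clock: 43.3
position: [0.4162, 0.2775, 0.0563]
ee_rot: [-0.053, 3.14, 0.001]
force: [-3.5, -2.6, 7.9]
width: 0.003
gripper_force: 4.1
```

Call:
play_rows(increments="0 0 0 0 -1;0 0 0 0 -1;0 0 0 0 -1;0 0 0 0 -1;0 0 0 0 -1")

```text
clock: 43.72
position: [0.4162, 0.2776, 0.0563]
ee_rot: [-0.053, 3.14, 0.001]
force: [-4.7, -2.8, 8.1]
width: 0.006
gripper_force: 4.1
```

Call:
play_rows(increments="0 0 0 0 -1;0 0 0 0 -1;0 0 0 0 -1;0 0 0 0 -1;0 0 0 0 -1")

```text
clock: 44.13
position: [0.4162, 0.2776, 0.0563]
ee_rot: [-0.053, 3.14, 0.001]
force: [-4.1, -2.2, 8.9]
width: 0.008
gripper_force: 4.1
```

Call:
play_rows(increments="0 0 0 0 -1;0 0 0 0 -1;0 0 0 0 -1;0 0 0 0 -1;0 0 0 0 -1")

```text
clock: 44.55
position: [0.4162, 0.2775, 0.0563]
ee_rot: [-0.053, 3.14, 0.001]
force: [-3.8, -2.9, 7.8]
width: 0.004
gripper_force: 4.1
```

Call:
play_rows(increments="0 0 0 0 -1;0 0 0 0 -1;0 0 0 0 -1;0 0 0 0 -1;0 0 0 0 -1")

```text
clock: 44.97
position: [0.4162, 0.2775, 0.0563]
ee_rot: [-0.053, 3.14, 0.001]
force: [-3.8, -3.0, 8.2]
width: 0.003
gripper_force: 4.1
```

Call:
play_rows(increments="0 0 0 0 -1;0 0 0 0 -1;0 0 0 0 -1;0 0 0 0 -1;0 0 0 0 -1")

```text
clock: 45.38
position: [0.4162, 0.2776, 0.0563]
ee_rot: [-0.053, 3.14, 0.001]
force: [-4.0, -2.6, 7.9]
width: 0.003
gripper_force: 4.1
```

Call:
play_rows(increments="0 0 -0.8 0 -1;0 0 -3.4 0 -1;0 0 -3.4 0 -1;0 0 -3.4 0 -1;0 0 -3.4 0 -1")

```text
clock: 45.8
position: [0.4165, 0.2776, 0.2021]
ee_rot: [-0.053, 3.139, 0.002]
force: [0.7, 1.0, -0.9]
width: 0.001
gripper_force: 0.0
```

Call:
play_rows(increments="0 0 0 0 -1;0 0 0 0 -1;0 0 0 0 -1;0 0 0 0 -1;0 0 0 0 -1")

```text
clock: 46.22
position: [0.4155, 0.2769, 0.1982]
ee_rot: [0.053, -3.14, 0.002]
force: [0.5, -0.2, -0.3]
width: 0.005
gripper_force: 0.0
```

Run:
```python
from m import *
for n in("top","side"):
    p=vision.get_image(n); W=cloud(p); f=p["frame"]
    P=box(W,col(f,170,8),(.45,.53),(.0,.16),(.09,.2)); print(n,rect(P),np.percentile(P[:,2],[50]))
    P=box(W,col(f,3,16),(.5,.6),(.15,.3),(.128,.15)); print("handle",rect(P))
    for q in cut_out("module_a",p)[:5]:
        P=W[q["mask"]]; print(round(q["confidence"],2),np.round(np.nanmedian(P,0),3),np.nanpercentile(P[:,2],97))
```

```text
top (array([510.9,  68.1]), array([ 9. , 35.5]), 89.6, 85) [0.11378582]
handle (array([547.1, 217.9]), array([28.7, 16.5]), 3.5, 100)
0.8 [ 0.303 -0.204  0.045] 0.07711205876570308
0.7 [0.547 0.079 0.113] 0.11757314000375339
0.63 [ 0.499 -0.356  0.05 ] 0.08193232182479092
0.59 [ 0.476 -0.255  0.05 ] 0.0822441818814295
0.24 [ 0.548 -0.002  0.006] 0.11558133673351574
side (array([509.8,  65.3]), array([39.6, 12.7]), 0.9, 59) [0.10961031]
handle (array([545.2, 215.6]), array([30.6, 16.6]), 0.5, 62)
0.96 [ 0.465 -0.27   0.047] 0.07960409612442101
0.77 [ 0.289 -0.222  0.043] 0.07472215997655363
0.56 [ 0.487 -0.372  0.048] 0.07971236845077663
```

```bash
python3 -c "
from cell import job; print(job.sign_off())"
```

```text
the job is handed in; nothing more can be done
None
```

The job is handed in and no verdict was returned: both blue modules stand upright in the tray, the bar is home, the pawl is down, and the green button was held for over four seconds and let go both before and after emptying the nest.

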